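Clear the packing stand and pile the pastry boxes

TASK

Using the scraper, sweep all three brittle chips off the white packing stand into its crumb trough (do not touch them with the gripper or the boxes), then stand the scraper back upright in the middle of its red mat. After that stack the three flat boxes squarely on the grey outline of the stand, black at the bottom, then green, then white on top, edges flush with each other and parallel to the outline; set each box down without dropping it, let go, and leave the jar and the mug where they are.

Things in the scene. Friction and masses are not known exactly. Their poses are not given: they have to be found in the camera images.
- stand: fixed packing stand: solid white slab 180 (x) x 170 (y) mm, top 36 mm above the table, origin under the slab's centre at table height. Along its +y edge (y from 85 to 155 mm) runs a crumb trough, open on top, 176 x 70 mm inside, floor 4 mm and thin walls up to 28 mm above the table, so lower than the slab: what is pushed over the slab's +y edge falls in
- mark (a point): centre of the grey rectangular outline (100 x 66 mm, long side along x) on the slab's top, the place for the pile; same axes as the stand, at the slab's top surface
- trough (a point): centre of the crumb trough's floor, same axes as the stand
- mat: fixed flat red mat, 170 (x) x 85 (y) x 4 mm thick, home of the scraper; origin: centre of its underside
- scraper: scraper block standing upright: steel blade block 130 (x) x 30 (y) x 22 mm high below, dark wooden handle 80 (x) x 22 (y) mm on top of it from 22 to 62 mm height; 220 g; origin: centre of the underside. Grip the handle across its y
- chip1: loose amber brittle chip with green specks, 21 x 17 x 10 mm high, 12 g, starts on the slab; origin: centre of its underside
- chip2: loose amber brittle chip with green specks, 21 x 17 x 10 mm high, 12 g, starts on the slab; origin: centre of its underside
- chip3: loose amber brittle chip with green specks, 21 x 17 x 10 mm high, 12 g, starts on the slab; origin: centre of its underside
- box_black: flat rigid pastry gift box, black lid with a brass seal; 90 (its x) x 56 (its y) x 22 mm high, about 160 g; origin: centre of its underside, z up
- box_green: flat rigid pastry gift box, green lid with a white seal; 90 (its x) x 56 (its y) x 22 mm high, about 160 g; origin: centre of its underside, z up
- box_white: flat rigid pastry gift box, white lid with a red seal; 90 (its x) x 56 (its y) x 22 mm high, about 160 g; origin: centre of its underside, z up
- jar: bystander: round green glass jar with a brass cap, 60 mm across, 90 mm high; origin: centre of its underside
- mug: bystander: white mug, 72 mm across, 80 mm high, handle at its +y; origin: centre of its underside
Mind the look-alikes: they are no part of the job. There is more than one size of the box_white; the job needs the smallest. What is shaped like the scraper but orange is not meant.

How it is judged:
On the way, in this order (a step that is already met when the one before it is completed fails the run):
1. the scraper is held in the gripper over the stand (horizontal distance between scraper and stand below 0.13 m and contact force between the fingers and scraper above 1 N), for 0.1 s.
2. all three chips lie in the crumb trough (y of chip1 in the frame of stand between 0.083 and 0.157 m and x of chip1 in the frame of stand between -0.09 and 0.09 m and z of each of chip1, chip2, chip3 in the frame of stand below 0.032 m and y of chip2 in the frame of stand between 0.083 and 0.157 m and x of chip2 in the frame of stand between -0.09 and 0.09 m and y of chip3 in the frame of stand between 0.083 and 0.157 m and x of chip3 in the frame of stand between -0.09 and 0.09 m), for 0.2 s.
3. the scraper stands upright on its red mat, released (all of step 2 and horizontal distance between scraper and mat below 0.03 m and z of scraper in the frame of mat between 0.001 and 0.008 m and angle between scraper's own z axis and vertical below 0.1 rad and contact force between the fingers and scraper below 0.1 N and linear speed of scraper below 0.02 m/s), for 0.2 s.
4. the black box lies on the grey outline, released (all of step 2 and horizontal distance between box_black and mark below 0.012 m and angle between the x axis of box_black and the x axis of stand, either way round below 0.12 rad and z of box_black in the frame of mark between -0.003 and 0.004 m and angle between box_black's own z axis and vertical below 0.08 rad and contact force between the fingers and box_black below 0.1 N and linear speed of box_black below 0.02 m/s), for 0.2 s.
5. the green box lies squarely on the black one, released (all of step 4 and horizontal distance between box_green and box_black below 0.008 m and angle between the x axis of box_green and the x axis of box_black, either way round below 0.1 rad and z of box_green in the frame of box_black between 0.018 and 0.026 m and angle between box_green's own z axis and vertical below 0.08 rad and contact force between the fingers and box_green below 0.1 N and linear speed of box_green below 0.02 m/s), for 0.2 s.
6. the white box lies squarely on the green one, released (all of step 5 and horizontal distance between box_white and box_green below 0.008 m and angle between the x axis of box_white and the x axis of box_green, either way round below 0.1 rad and z of box_white in the frame of box_green between 0.018 and 0.026 m and angle between box_white's own z axis and vertical below 0.08 rad and contact force between the fingers and box_white below 0.1 N and linear speed of box_white below 0.02 m/s), for 0.2 s.
At the end, for the whole second after the job is handed in: Chips in the trough; scraper upright on its mat, within 30 mm of its centre; black box flat within 12 mm and 0.12 rad of the outline; green on black, white on green, each within 8 mm and 0.1 rad of the box below (either way round), white within 11 mm of black; all released, at rest (all of step 6 and horizontal distance between scraper and mat below 0.03 m and z of scraper in the frame of mat between 0.001 and 0.008 m and angle between scraper's own z axis and vertical below 0.1 rad and contact force between the fingers and scraper below 0.1 N and linear speed of scraper below 0.02 m/s and horizontal distance between box_white and box_black below 0.011 m); the robot touches nothing.
It fails at once if a chip is touched by the gripper or arm, or by a box (contact force between any of the arm, the fingers, box_black, box_green, box_white and chip1 above 0.3 N or contact force between any of the arm, the fingers, box_black, box_green, box_white and chip2 above 0.3 N or contact force between any of the arm, the fingers, box_black, box_green, box_white and chip3 above 0.3 N).
It fails at once if a box is dropped (moves faster than 0.6 m/s while not held) ((linear speed of box_black above 0.6 m/s and contact force between the fingers and box_black below 0.05 N) or (linear speed of box_green above 0.6 m/s and contact force between the fingers and box_green below 0.05 N) or (linear speed of box_white above 0.6 m/s and contact force between the fingers and box_white below 0.05 N)).
It fails at once if the jar or mug is moved by more than 25 mm or tipped (distance of any of jar, mug from where it was at the start of the episode above 0.025 m or angle between any of jar, mug's own z axis and vertical above 0.3 rad).
It also fails if it takes over 72 s, if anything falls off the work surface, if the arm or the gripper's body presses on something with over 40 N, if the wrist force passes 120 N, or if a joint passes its speed limit or range.

ROBOT

A 7-joint arm with a two-finger parallel gripper is mounted at the origin on the work surface. World frame = base frame: x ahead of the robot, y to its left, z up, the work surface at z = 0. Lengths are in m, angles in rad, forces in N, time in s.
With the tool pointing down it reaches from about 0.4 to 0.875 m from the base axis. Payload 19.3 kg.
Tool frame: the origin (TCP) lies at the very end of the fingers, on their centre line; the grasp point (between the pads) lies 19 mm behind it; z points along the fingers, y is the line along which they close (so a half turn about z gives the same grasp; the last joint's range is limited). The gripper opens to 85 mm and grips with 20 to 120 N. Pads are 22 mm wide; open, the fingers measure 114 mm over their backs; the gripper's body (76 mm by 85 mm) begins 54 mm behind the grasp point. The pads swing forward as they close: fully open they stand 13 mm farther back than shut.
Start: joints at [1.197, 0.521, -0.036, 1.599, 0.021, 1.021, -0.113], TCP at [0.187, -0.596, 0.231] pointing down, gripper open.
Joint ranges: [-2.91, 2.91], [-0.3, 2.13], [-1.5, 1.42], [0.17, 2.43], [-1.26, 4.41], [0.16, 1.93], [-2.52, 2.52]. Speed limits (rad/s): [1.89, 1.89, 2.39, 2.39, 3.01, 3.01, 3.01].

INTERFACE

Orientations are given as [roll, pitch, yaw] about the fixed x, y, z axes, in that order (R = Rz(yaw) Ry(pitch) Rx(roll)).
In Python, from workcell import observe, grab_frame, job_done gives the robot as it stands.
- The arm moves only by the tool move_arm, never from a script. Its argument "plan" is a list that holds one entry, the list of rows, each a list of 7 numbers: the shift along the tool's x, y, z each as a share of 0.02 m, from -1 to 1, then the turn, a rotation vector about the tool's x, y, z each as a share of 6 degrees, from -1 to 1, then the opening, from -1 (shut) to 1 (fully open). A call has exactly 10 rows; each row shifts and turns the commanded pose from where the row before left it, along the tool's axes as they then stand; what a row does not reach is not made up. A row lasts 1/10 s, in which the tool goes at most 50 mm and 8.59 degrees, less where a joint would pass 70% of its speed; a pose out of reach is approached as far as the arm can. A call with a number of a shift or a turn outside -1 to 1 is refused whole. A call with a gripper value outside its range is refused whole. The fingers move at their own pace and stop on an object; "grip_force" is the grip in N (left out, the last holds). Time passes only in rows, so rows that do not move let the fingers close, or fill a call up. It gives the time, the measured TCP pose, the force, the opening and the grip force at its end, in the units of the state.
- observe(): the state, without advancing time (a new reading comes with each control period).
- grab_frame(name): name is "scene" or "top"; returns a dict with "color" (384x512x3 uint8, red, green, blue), "intrinsics" (3x3 intrinsics, pixels), "position" and "orientation" of the camera in the world. Camera axes: x right, y down, z forward; pixel columns grow to the right and rows downward; lengths in m; the calibration is good to about 2 mm. A picture is of the moment at which its call begins. There is no depth.
- job_done(): hands the job in; it is judged then, once.
The state is a dict: "clock": time; "qpos": joint angles; "qd": joint speeds; "joint_efforts": joint torques, N m; "position": TCP position; "tool_rot": TCP orientation; "force": force on the tool from outside, world axes, zero at the start; "moment": the same for the moment, N m; "grip_width": finger opening in m; "finger_force": force on a finger pad.
Only numpy, scipy, OpenCV 4.12 (cv2) and the standard library are available. Lean on these libraries where they do the work, as an engineer would, in place of code of your own. Each camera call takes 0.05 s, during which the arm holds its last target. There are 200 camera calls.

## Working session

There is one attempt and no reset: what is moved stays moved. The work goes in short steps, Python scripts to look and compute and a tool call to move; the robot and the scene stay as the last step left them, time stands still between calls to the robot, and variables do not carry over. Pictures are saved under pics/ and viewed, at most 10 in all, crops included, and the job is handed in when it is done.

Besides the shell and the picture viewer there is one more tool, called after "Request:" by a JSON object that holds its "api" and its "payload", one argument or row to a line. move_arm: Moves the arm, as the interface text tells. Shift numbers are shares of 0.02 m and turn numbers shares of 6 degrees, none past 1 either way. Its arguments: {"type":"object","properties":{"plan":{"type":"array"},"grip_force":{"type":"number"}},"required":["plan"]}

```bash
mkdir -p pics; ls
python3 - <<'E'
from workcell import *
import cv2,pickle
s=observe();print(s)
for n in("scene","top"):
    f=grab_frame(n);cv2.imwrite(f"pics/{n}0.png",f["color"][:,:,::-1]);pickle.dump(f,open(f"{n}0.pkl","wb"));print(n,f["intrinsics"],f["position"],f["orientation"])
E
```

```text
pics
{'clock': 0.0, 'qpos': array([ 1.19681575,  0.52205724, -0.03632188,  1.59998931,  0.02119585,
        1.02108762, -0.11279922]), 'qd': array([-0.0005023 , -0.00027999,  0.00043403, -0.00092804, -0.00021625,
        0.00118387,  0.00026127]), 'joint_efforts': array([-2.62608344e-03, -9.27158260e+01,  1.97912559e+00, -3.69948184e+01,
        1.78038608e-02,  8.03728122e-03,  1.08249940e-04]), 'position': array([ 0.18682071, -0.59607895,  0.23070555]), 'tool_rot': array([-3.14043881e+00,  8.09862537e-05,  3.03764130e-01]), 'force': array([-0.21873865, -0.14505298, -0.31532058]), 'moment': array([ 0.00392677, -0.03978209,  0.01090735]), 'finger_force': 0.0, 'grip_width': 0.08559612641994574}
scene [[473.74960018   0.         257.63995798]
 [  0.         473.74960018 187.41518427]
 [  0.           0.           1.        ]] [ 1.69006401 -0.44357339  1.22483864] [-2.31799757  0.00419051  1.1884883 ]
top [[384.12336829   0.         257.73856113]
 [  0.         384.12336829 188.96692987]
 [  0.           0.           1.        ]] [0.36666137 0.01909445 1.13355402] [-2.96631148  0.01213094 -1.59459936]
```

View pics/top0.png

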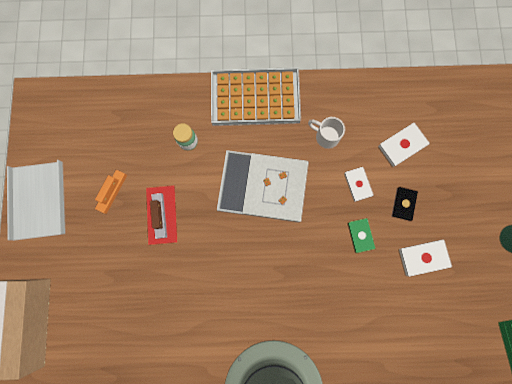

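View pics/scene0.png

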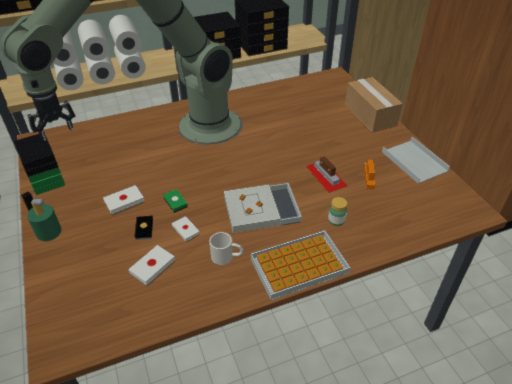

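Top view: image right is −y and up is +x. The stand is at (264,187) with its trough on the left, mat and scraper at (160,215), small white box (359,184), black (405,204), green (362,236), mug (330,132), jar (186,137). I'll zoom in for masks.

Run:
```python
import pickle,cv2,numpy as np
a=pickle.load(open("top0.pkl","rb"))["color"][:,:,::-1];b=pickle.load(open("scene0.pkl","rb"))["color"][:,:,::-1]
A=cv2.resize(a[140:260,140:310],None,fx=3.2,fy=3.2,interpolation=cv2.INTER_CUBIC)
B=cv2.resize(a[160:260,340:425],None,fx=2.9,fy=2.9,interpolation=cv2.INTER_CUBIC)
o=np.zeros((384,800,3),np.uint8);o[:A.shape[0],:A.shape[1]]=A;o[:B.shape[0],550:550+B.shape[1]]=B
cv2.imwrite("pics/crop.png",o)
```

```text
(no output)
```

View pics/crop.png

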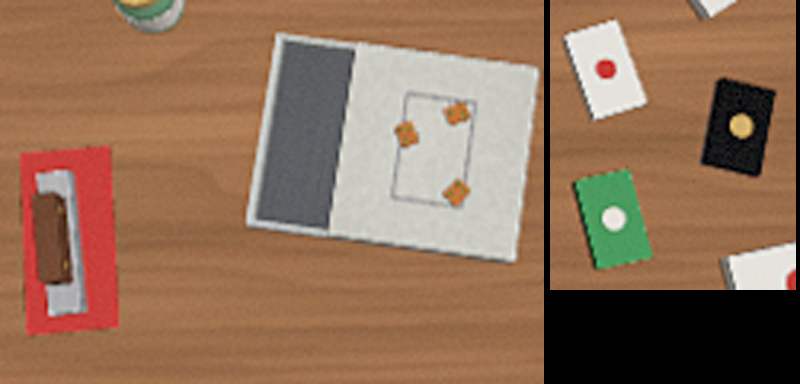

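```bash
cat > fit.py <<'E'
import pickle,cv2,numpy as np
from scipy.optimize import minimize
from scipy.spatial.transform import Rotation as R
def proj(P,f):
    c=(np.asarray(P,float)-f["position"])@R.from_euler("xyz",f["orientation"]).as_matrix()
    u=c@f["intrinsics"].T;return u[:,:2]/u[:,2:]
def unproj(px,z,f):
    d=np.c_[np.atleast_2d(px),np.ones(len(np.atleast_2d(px)))]@np.linalg.inv(f["intrinsics"]).T@R.from_euler("xyz",f["orientation"]).as_matrix().T
    return f["position"]+d*((z-f["position"][2])/d[:,2])[:,None]
def box(x0,x1,y0,y1,z0,z1): return np.array([[x,y,z] for x in(x0,x1) for y in(y0,y1) for z in(z0,z1)])
def place(p,P): return np.c_[P[:,:2]@np.array([[np.cos(p[2]),np.sin(p[2])],[-np.sin(p[2]),np.cos(p[2])]])+p[:2],P[:,2]]
S=4
def sil(p,parts,f,shape):
    m=np.zeros((shape[0]*S,shape[1]*S),np.uint8)
    for P in parts:
        h=cv2.convexHull(((proj(place(p,P),f)+.5)*S*16).astype(np.int32));cv2.fillConvexPoly(m,h,255,shift=4)
    return cv2.resize(m,(shape[1],shape[0]),interpolation=cv2.INTER_AREA)/255.
def fit(p0,parts,frames,maskf,pad=14):
    ms=[];pts=np.vstack(parts)
    for f in frames:
        u=proj(place(p0,pts),f);lo=np.maximum(u.min(0).astype(int)-pad,0);hi=u.max(0).astype(int)+pad
        m=maskf(cv2.cvtColor(f["color"],cv2.COLOR_RGB2HSV).astype(int)).astype(float)
        sub=m[lo[1]:hi[1],lo[0]:hi[0]]
        n,l,st,_=cv2.connectedComponentsWithStats((sub>0).astype(np.uint8))
        if n>1:
            k=1+np.argmax(st[1:,4]);q=(l==k).astype(np.uint8)
            q=cv2.drawContours(np.zeros_like(q),cv2.findContours(q,0,2)[0],-1,1,-1)  # fill holes
            sub=q.astype(float)
        g=dict(f);K=f["intrinsics"].copy();K[0,2]-=lo[0];K[1,2]-=lo[1];g["intrinsics"]=K;ms.append((g,sub))
    def cost(p):
        return sum(np.abs(sil(p,parts,g,s.shape)-s).sum()/s.sum() for g,s in ms)
    best=None
    for dy in(-.15,0,.15):
        r=minimize(cost,np.add(p0,[0,0,dy]),method="Nelder-Mead",options=dict(initial_simplex=np.add(p0,[0,0,dy])+np.array([[0,0,0],[.01,0,0],[0,.01,0],[0,0,.12]]),xatol=1e-4,fatol=1e-4))
        if best is None or r.fun<best.fun:best=r
    return best.x,best.fun
BOX=[box(-.045,.045,-.028,.028,0,.022)]
STAND=[box(-.09,.09,-.085,.085,0,.036),box(-.09,.09,.085,.157,0,.028)]
MAT=[box(-.085,.085,-.0425,.0425,0,.004)]
green=lambda h:(abs(h[...,0]-68)<16)&(h[...,1]>100)
black=lambda h:(h[...,2]<60)
white=lambda h:(h[...,1]<70)&(h[...,2]>70)
grey=lambda h:(h[...,1]<75)
red=lambda h:((h[...,0]<5)|(h[...,0]>172))&(h[...,1]>140)
SEED=dict(box_black=((405,204),.022,BOX,black),box_green=((362,236),.022,BOX,green),box_white=((359,184),.022,BOX,white),stand=((278,187),.036,STAND,grey),mat=((161,215),.004,MAT,red))
E
cat > m0.py <<'E'
from fit import *
T=pickle.load(open("top0.pkl","rb"));C=pickle.load(open("scene0.pkl","rb"))
for n,(px,z,P,mk) in SEED.items():
    p0=np.r_[unproj(px,z,T)[0,:2],{"box_green":.2,"box_white":.3,"box_black":-.15}.get(n,-.1)]
    for fr in((T,),(C,),(T,C)):
        p,c=fit(p0,P,fr,mk);print(n,p0[:2].round(3),p.round(4),round(c,3))
E
python3 m0.py
```

```text
box_black [ 0.508 -0.399] [ 0.5127 -0.401  -0.2774] 0.144
box_black [ 0.508 -0.399] [ 0.5064 -0.3999 -0.2358] 0.145
box_black [ 0.508 -0.399] [ 0.5104 -0.4004 -0.2455] 0.298
box_green [ 0.419 -0.268] [ 0.4218 -0.2663  0.1973] 0.129
box_green [ 0.419 -0.268] [ 0.4177 -0.2664  0.1057] 0.19
box_green [ 0.419 -0.268] [ 0.4218 -0.2669  0.1574] 0.335
box_white [ 0.571 -0.27 ] [ 0.5739 -0.2703  0.2781] 0.047
box_white [ 0.571 -0.27 ] [ 0.5679 -0.2689  0.263 ] 0.078
box_white [ 0.571 -0.27 ] [ 0.5727 -0.2697  0.2852] 0.194
stand [ 0.566 -0.031] [ 0.5694 -0.0219 -0.1663] 0.026
stand [ 0.566 -0.031] [ 0.5671 -0.0214 -0.1655] 0.028
stand [ 0.566 -0.031] [ 0.5685 -0.0218 -0.1645] 0.06
mat [0.496 0.316] [0.4988 0.3168 0.0656] 0.041
mat [0.496 0.316] [0.4975 0.3163 0.0671] 1.145
mat [0.496 0.316] [0.4974 0.3165 0.0658] 1.193
```

```bash
cat > m1.py <<'E'
from fit import *
from scipy.optimize import least_squares
T=pickle.load(open("top0.pkl","rb"));C=pickle.load(open("scene0.pkl","rb"))
def cent(f,mk,p,z,r):
    u=proj([[*p,z]],f)[0];h=cv2.cvtColor(f["color"],cv2.COLOR_RGB2HSV).astype(int);m=mk(h)
    y,x=np.mgrid[:m.shape[0],:m.shape[1]];m=m&(np.hypot(x-u[0],y-u[1])<r);return np.r_[x[m].mean(),y[m].mean()],m.sum()
for n,p,mk in(("black",(.51,-.40),lambda h:h[...,2]>90),("green",(.42,-.266),lambda h:h[...,1]<90),("white",(.572,-.27),lambda h:h[...,1]>110)):
    for f in(T,C):
        c,k=cent(f,mk,p,.022,7 if f is T else 5);print(n,unproj(c,.022,f)[0].round(4),k)
# chips: orange on slab
st=np.array([.5685,-.0218,-.165])
for f in(T,C):
    h=cv2.cvtColor(f["color"],cv2.COLOR_RGB2HSV).astype(int)
    m=(sil(st,[box(-.088,.088,-.083,.082,.036,.036)],f,h.shape[:2])>.9)&(h[...,1]>100)
    n,l,s,c=cv2.connectedComponentsWithStats(m.astype(np.uint8))
    for i in range(1,n):
        if s[i,4]>8:
            w=unproj(c[i],.041,f)[0,:2]-st[:2];a=st[2];print("chip stand frame",np.round([w@[np.cos(a),np.sin(a)],w@[-np.sin(a),np.cos(a)]],4),s[i,4])
    # outline: darkest thin lines on the slab, convex hull
    sat=h[...,1]<90;blur=cv2.GaussianBlur(h[...,2].astype(np.float32),(0,0),4)
    m=(sil(st,[box(-.08,.08,-.075,.075,.036,.036)],f,h.shape[:2])>.9)&(h[...,2]<blur-10)
    y,x=np.nonzero(m);w=unproj(np.c_[x,y],.036,f)[:,:2].astype(np.float32)
    def cost(p):
        q=(w-p[:2])@np.array([[np.cos(p[2]),-np.sin(p[2])],[np.sin(p[2]),np.cos(p[2])]]);d=np.abs(q)-[.05,.033]
        return np.minimum(np.abs(np.where((d>0).all(1),np.hypot(*d.T),np.max(d,1))),.006)
    r=min((minimize(lambda p:cost(p).sum(),[st[0]+i,st[1]+j,st[2]],method="Nelder-Mead",options=dict(initial_simplex=np.array([st[0]+i,st[1]+j,st[2]])+np.array([[0,0,0],[.01,0,0],[0,.01,0],[0,0,.05]]))) for i in(-.02,0,.02) for j in(-.02,0,.02)),key=lambda r:r.fun)
    print("mark",r.x.round(4),r.fun/len(w),len(w))
mt=np.array([.498,.3165,.066])
h=cv2.cvtColor(T["color"],cv2.COLOR_RGB2HSV).astype(int)
inside=sil(mt,[box(-.082,.082,-.039,.039,.004,.004)],T,h.shape[:2])>.9
SCR=[box(-.065,.065,-.015,.015,.004,.026),box(-.04,.04,-.011,.011,.026,.066)]
p,c=fit([.498,.31,.066],SCR,(T,),lambda h:inside&~red(h),pad=5);print("scraper",p,c)
blade=lambda h:inside2&(h[...,1]<90)
for f in(T,C):
    h=cv2.cvtColor(f["color"],cv2.COLOR_RGB2HSV).astype(int);inside2=sil(mt,[box(-.082,.082,-.039,.039,.004,.03)],f,h.shape[:2])>.9
    dk=inside2|(sil(mt,[box(-.06,.06,-.03,.03,.03,.066)],f,h.shape[:2])>.9);dk&=(h[...,2]<110)&(h[...,1]>90)
    y,x=np.nonzero(dk);print("handle(z.055)",unproj([x.mean(),y.mean()],.055,f)[0].round(4),len(x))
E
python3 m1.py
```

```text
black [ 0.5113 -0.4008  0.022 ] 57
black [ 0.5116 -0.4005  0.022 ] 28
green [ 0.422  -0.2669  0.022 ] 62
green [ 0.4219 -0.2666  0.022 ] 29
white [ 0.5727 -0.2697  0.022 ] 34
white [ 0.5729 -0.269   0.022 ] 17
chip stand frame [ 0.0349 -0.0181] 39
chip stand frame [0.0092 0.0249] 37
chip stand frame [-0.0376 -0.0271] 36
mark [ 0.5676 -0.0229 -0.1623] 0.0028795088783253827 228
chip stand frame [-0.0373 -0.0264] 21
chip stand frame [0.0097 0.0255] 22
chip stand frame [ 0.0346 -0.0176] 26
mark [ 0.5689 -0.023  -0.1517] 0.0033557655034077687 136
scraper [0.49446457 0.31938905 0.11681192] 0.06047135466564475
handle(z.055) [0.4932 0.3131 0.055 ] 113
handle(z.055) [0.5025 0.3163 0.055 ] 178
```

Request:
{"api": "move_arm", "payload": {
  "plan": [
    [[0,0,0,0,0,0.9,1],[0.97,-0.85,0,0,0,0.9,1],[0.97,-0.85,0,0,0,0,1],[0.97,-0.85,0,0,0,0,1],[0.97,-0.85,0,0,0,0,1],[0.97,-0.85,0,0,0,0,1],[0.97,-0.85,0,0,0,0,1],[0.97,-0.85,0,0,0,0,1],[0.97,-0.85,0,0,0,0,1],[0.97,-0.85,0,0,0,0,1]]
  ],
  "grip_force": 60
}}

```text
clock: 1.1
position: [0.3414, -0.4218, 0.2311]
tool_rot: [-3.141, 0.0, 0.115]
force: [0.7, -1.0, 0.9]
grip_width: 0.0857
finger_force: 0.0
```

Request:
{"api": "move_arm", "payload": {
  "plan": [
    [[0.97,-0.85,0,0,0,0,1],[0.97,-0.85,0,0,0,0,1],[0.97,-0.85,0,0,0,0,1],[0.97,-0.85,0,0,0,0,1],[0.97,-0.85,0,0,0,0,1],[0.97,-0.85,0,0,0,0,1],[0.97,-0.85,0,0,0,0,1],[0.97,-0.85,0,0,0,0,1],[0.97,-0.85,0,0,0,0,1],[0.1,-1,0,0,0,0,1]]
  ]
}}

```text
clock: 2.1
position: [0.498, -0.2292, 0.2308]
tool_rot: [-3.141, -0.0, 0.117]
force: [-0.8, -0.7, -0.2]
grip_width: 0.0853
finger_force: 0.0
```

Request:
{"api": "move_arm", "payload": {
  "plan": [
    [[0.106,-0.97,0,0,0,0,1],[0.106,-0.97,0,0,0,0,1],[0.106,-0.97,0,0,0,0,1],[0.106,-0.97,0,0,0,0,1],[0.106,-0.97,0,0,0,0,1],[0.106,-0.97,0,0,0,0,1],[0.106,-0.97,0,0,0,0,1],[0.106,-0.97,0,0,0,0,1],[0.106,-0.97,0,0,0,0,1],[0.106,-0.97,0,0,0,0,1]]
  ]
}}

```text
clock: 3.1
position: [0.495, -0.0347, 0.2312]
tool_rot: [-3.142, 0.0, 0.115]
force: [0.3, 0.1, 0.2]
grip_width: 0.0855
finger_force: 0.0
```

Request:
{"api": "move_arm", "payload": {
  "plan": [
    [[0.106,-0.97,0,0,0,0,1],[0.106,-0.97,0,0,0,0,1],[0.106,-0.97,0,0,0,0,1],[0.106,-0.97,0,0,0,0,1],[0.106,-0.97,0,0,0,0,1],[0.106,-0.97,0,0,0,0,1],[0.106,-0.97,0,0,0,0,1],[0.106,-0.97,0,0,0,0,1],[0.106,-0.97,0,0,0,0,1],[0.106,-0.97,0,0,0,0,1]]
  ]
}}

```text
clock: 4.1
position: [0.4937, 0.1604, 0.2311]
tool_rot: [3.141, 0.0, 0.115]
force: [0.7, -0.8, 0.1]
grip_width: 0.0853
finger_force: 0.0
```

Request:
{"api": "move_arm", "payload": {
  "plan": [
    [[0.106,-0.97,0.7,0,0,0,1],[0.106,-0.97,0.7,0,0,0,1],[0.106,-0.97,0.7,0,0,0,1],[0.106,-0.97,0.7,0,0,0,1],[0.106,-0.97,0.7,0,0,0,1],[0.106,-0.97,0.7,0,0,0,1],[0.106,-0.97,0.7,0,0,0,1],[0.106,-0.97,0.7,0,0,0,1],[0,0,0.7,0,0,0,1],[0,0,0.5,0,0,0,1]]
  ]
}}

```text
clock: 5.1
position: [0.4925, 0.3154, 0.094]
tool_rot: [3.141, 0.001, 0.116]
force: [0.7, -0.7, -0.9]
grip_width: 0.0855
finger_force: 0.0
```

Request:
{"api": "move_arm", "payload": {
  "plan": [
    [[0.1,-0.15,0.8,0,0,0,1],[0,0,0.8,0,0,0,1],[0,0,0.8,0,0,0,1],[0,0,0.75,0,0,0,1],[0,0,0,0,0,0,-1],[0,0,0,0,0,0,-1],[0,0,0,0,0,0,-1],[0,0,0,0,0,0,-1],[0,0,0,0,0,0,-1],[0,0,0,0,0,0,-1]]
  ]
}}

```text
clock: 6.1
position: [0.4949, 0.3193, 0.0329]
tool_rot: [-3.141, -0.001, 0.115]
force: [-0.0, 0.2, 6.6]
grip_width: 0.0216
finger_force: 64.5
```

Request:
{"api": "move_arm", "payload": {
  "plan": [
    [[0,0,-0.6,0,0,0,-1],[0,0,-1,0,0,0.89,-1],[0,0,-1,0,0,0.89,-1],[0,0,-1,0,0,0.89,-1],[0,0,-0.4,0,0,0,-1],[0.32,0.98,0,0,0,0,-1],[0.32,0.98,0,0,0,0,-1],[0.32,0.98,0,0,0,0,-1],[0.32,0.98,0,0,0,0,-1],[0.32,0.98,0,0,0,0,-1]]
  ]
}}

```text
clock: 7.1
position: [0.5099, 0.2162, 0.1122]
tool_rot: [3.141, 0.0, -0.161]
force: [-0.1, 0.4, -1.5]
grip_width: 0.0213
finger_force: 63.2
```

Request:
{"api": "move_arm", "payload": {
  "plan": [
    [[0.32,0.98,0,0,0,0,-1],[0.32,0.98,0,0,0,0,-1],[0.32,0.98,0,0,0,0,-1],[0.32,0.98,0,0,0,0,-1],[0.32,0.98,0,0,0,0,-1],[0.32,0.98,0,0,0,0,-1],[0.32,0.98,0,0,0,0,-1],[0.32,0.98,0,0,0,0,-1],[0.32,0.98,0,0,0,0,-1],[0.32,0.98,0,0,0,0,-1]]
  ]
}}

```text
clock: 8.1
position: [0.541, 0.0124, 0.1122]
tool_rot: [3.141, 0.0, -0.161]
force: [0.1, -0.7, -1.8]
grip_width: 0.0211
finger_force: 63.2
```

Request:
{"api": "move_arm", "payload": {
  "plan": [
    [[0.32,0.98,0,0,0,0,-1],[0.32,0.98,0,0,0,0,-1],[0.32,0.98,0,0,0,0,-1],[0.32,0.98,0,0,0,0,-1],[0.32,0.98,0,0,0,0,-1],[0,0,0,0,0,0,-1],[0,0,0,0,0,0,-1],[0,0,0.5,0,0,0,-1],[0,0,0.5,0,0,0,-1],[0,0,0,0,0,0,-1]]
  ]
}}

```text
clock: 9.1
position: [0.5557, -0.0878, 0.0905]
tool_rot: [3.142, 0.003, -0.163]
force: [-0.3, 0.9, -1.1]
grip_width: 0.0212
finger_force: 63.4
```

Check with both cameras before lowering.

```bash
cat > snap.py <<'E'
import sys,pickle,cv2,numpy as np
from workcell import *
t=sys.argv[1];o=[]
for n,w in(("top",sys.argv[2]),("scene",sys.argv[3])):
    f=grab_frame(n);pickle.dump(f,open(f"{n}{t}.pkl","wb"));x0,x1,y0,y1=map(int,w.split(","))
    o.append(cv2.resize(f["color"][y0:y1,x0:x1,::-1],(400,int(400*(y1-y0)/(x1-x0))),interpolation=cv2.INTER_CUBIC))
h=max(a.shape[0] for a in o);cv2.imwrite(f"pics/c{t}.png",np.hstack([cv2.copyMakeBorder(a,0,h-a.shape[0],0,0,cv2.BORDER_CONSTANT) for a in o]))
E
python3 snap.py 1 200,330,130,240 205,325,150,245
```

```text
(no output)
```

View pics/c1.png

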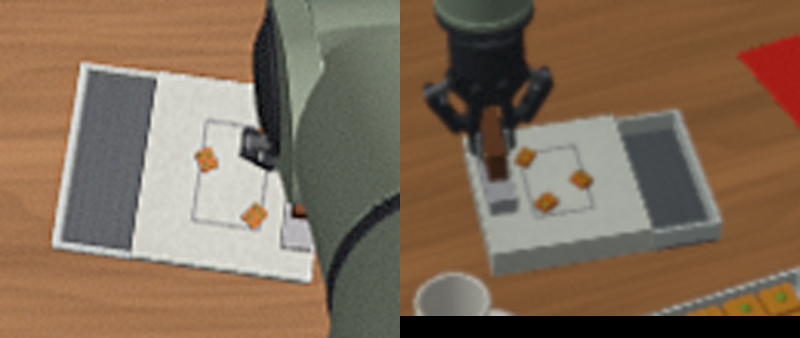

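The scraper is upright in the gripper, parallel to the slab's −y edge, with all three chips clear on its +y side. Lowering, then sweeping.

Request:
{"api": "move_arm", "payload": {
  "plan": [
    [[0,0,0.5,0,0,0,-1],[0,0,0.4,0,0,0,-1],[0,0,0.2,0,0,0,-1],[0,0,0.1,0,0,0,-1],[0,0,0,0,0,0,-1],[0,-0.2,0,0,0,0,-1],[0,-0.2,0,0,0,0,-1],[0,0,0,0,0,0,-1],[0,0,0,0,0,0,-1],[0,0,0,0,0,0,-1]]
  ]
}}

```text
clock: 10.2
position: [0.558, -0.0808, 0.0684]
tool_rot: [3.142, -0.0, -0.164]
force: [-0.2, -1.1, -2.2]
grip_width: 0.0213
finger_force: 63.4
```

Request:
{"api": "move_arm", "payload": {
  "plan": [
    [[0,0,0.1,0,0,0,-1],[0,0,0.05,0,0,0,-1],[0,-0.2,0,0,0,0,-1],[0,-0.4,0,0,0,0,-1],[0,-0.4,0,0,0,0,-1],[0,-0.4,0,0,0,0,-1],[0,-0.4,0,0,0,0,-1],[0,-0.4,0,0,0,0,-1],[0,-0.4,0,0,0,0,-1],[0,-0.4,0,0,0,0,-1]]
  ]
}}

```text
clock: 11.2
position: [0.568, -0.0208, 0.0653]
tool_rot: [3.142, -0.0, -0.164]
force: [-1.5, -0.3, -1.6]
grip_width: 0.0214
finger_force: 63.3
```

Request:
{"api": "move_arm", "payload": {
  "plan": [
    [[0,-0.4,0,0,0,0,-1],[0,-0.4,0,0,0,0,-1],[0,-0.4,0,0,0,0,-1],[0,-0.4,0,0,0,0,-1],[0,-0.4,0,0,0,0,-1],[0,-0.4,0,0,0,0,-1],[0,-0.4,0,0,0,0,-1],[0,-0.4,0,0,0,0,-1],[0,-0.4,0,0,0,0,-1],[0,-0.4,0,0,0,0,-1]]
  ]
}}

```text
clock: 12.2
position: [0.581, 0.0581, 0.0653]
tool_rot: [-3.142, 0.0, -0.164]
force: [-0.1, -0.1, -1.7]
grip_width: 0.0213
finger_force: 63.3
```

Request:
{"api": "move_arm", "payload": {
  "plan": [
    [[0,-0.2,0,0,0,0,-1],[0,0,0,0,0,0,-1],[0,0,-0.5,0,0,0,-1],[0,0,-1,0,0,0,-1],[0,0,-1,0,0,0,-1],[0,0,-0.5,0,0,0,-1],[-0.52,-0.97,0,0,0,0,-1],[-0.52,-0.97,0,0,0,0,-1],[-0.52,-0.97,0,0,0,0,-1],[-0.52,-0.97,0,0,0,0,-1]]
  ]
}}

```text
clock: 13.2
position: [0.5529, 0.145, 0.1255]
tool_rot: [3.142, -0.0, -0.165]
force: [1.7, 0.5, -1.5]
grip_width: 0.0213
finger_force: 63.5
```

Request:
{"api": "move_arm", "payload": {
  "plan": [
    [[-0.52,-0.97,0,0,0,0,-1],[-0.52,-0.97,0,0,0,0,-1],[-0.52,-0.97,0,0,0,0,-1],[-0.52,-0.97,0,0,0,0,-1],[-0.52,-0.97,0,0,0,0,-1],[-0.52,-0.97,0,0,0,0,-1],[-0.52,-0.97,0,0,0,0,-1],[-0.52,-0.97,0,0,0,-0.73,-1],[0,0,0,0,0,-0.73,-1],[0,0,0,0,0,-0.73,-1]]
  ]
}}

```text
clock: 14.2
position: [0.4961, 0.3123, 0.1253]
tool_rot: [3.142, 0.0, 0.073]
force: [0.1, -0.2, -1.6]
grip_width: 0.0208
finger_force: 63.3
```

```bash
python3 snap.py 2 120,330,120,260 205,365,130,245; python3 -c "
from workcell import *;s=observe();print(s['position'],s['tool_rot'],s['clock'])"
```

```text
[0.49656237 0.31149466 0.12534124] [-3.14156189e+00  6.80151567e-05  6.94288431e-02] 14.3
```

View pics/c2.png

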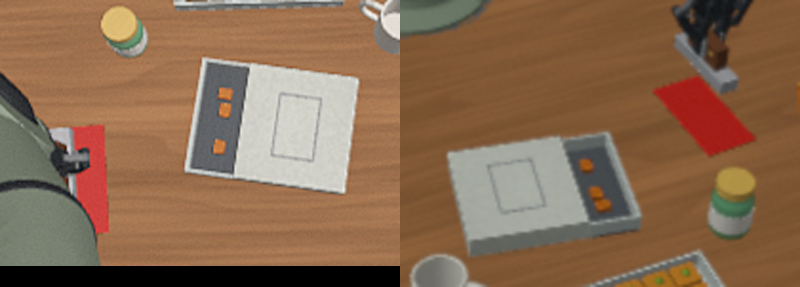

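All three chips lie in the trough, the stand top and outline are clear, and the scraper hangs over the mat. Setting it down.

Request:
{"api": "move_arm", "payload": {
  "plan": [
    [[0.05,-0.2,0.8,0,0,0,-1],[0,0,1,0,0,0,-1],[0,0,1,0,0,0,-1],[0,0,1,0,0,0,-1],[0,0,0.5,0,0,0,-1],[0,0,0.2,0,0,0,-1],[0,0,0.05,0,0,0,-1],[0,0,0,0,0,0,-1],[0,0,0,0,0,0,-1],[0,0,0,0,0,0,-1]]
  ]
}}

```text
clock: 15.3
position: [0.4976, 0.3156, 0.0349]
tool_rot: [-3.141, -0.001, 0.065]
force: [0.2, -0.5, -3.2]
grip_width: 0.0213
finger_force: 63.4
```

Run:
```python
from fit import *
T=pickle.load(open("top2.pkl","rb"));C=pickle.load(open("scene2.pkl","rb"))
st=np.array([.5685,-.0218,-.165])
for f in(T,C):
    h=cv2.cvtColor(f["color"],cv2.COLOR_RGB2HSV).astype(np.float32)
    m=(sil(st,[box(-.07,.07,-.06,.06,.036,.036)],f,h.shape[:2])>.9)&(h[...,2]<cv2.GaussianBlur(h[...,2],(0,0),4)-12)
    y,x=np.nonzero(m);w=unproj(np.c_[x,y],.036,f)[:,:2].astype(np.float32)
    r=cv2.minAreaRect(w*1000);print(r,len(w))
```

```text
((567.6400146484375, -23.123435974121094), (66.78279876708984, 102.84591674804688), 80.7596206665039) 169
((568.6298217773438, -23.424591064453125), (66.7823257446289, 102.46286010742188), 80.85425567626953) 84
```

Request:
{"api": "move_arm", "payload": {
  "plan": [
    [[0,0,0.1,0,0,0,-1],[0,0,0,0,0,0,-1],[0,0,0,0,0,0,1],[0,0,0,0,0,0,1],[0,0,0,0,0,0,1],[0,0,-0.4,0,0,0,1],[0,0,-1,0,0,0,1],[0,0,-1,0,0,0,1],[0,0,-1,0,0,0,1],[0,0,-1,0,0,1,1]]
  ]
}}

```text
clock: 16.3
position: [0.4974, 0.3153, 0.1217]
tool_rot: [-3.141, -0.0, -0.04]
force: [-0.7, -0.5, -0.2]
grip_width: 0.0854
finger_force: 0.0
```

```bash
python3 snap.py 3 120,330,120,260 290,360,140,200; python3 -c "
from workcell import *;s=observe();print(s['position'],s['tool_rot'],s['clock'],s['grip_width'])"
```

```text
[0.49840714 0.31624962 0.12332681] [-3.13899894 -0.00322281 -0.04327682] 16.4 0.08497855812552807
```

View pics/c3.png

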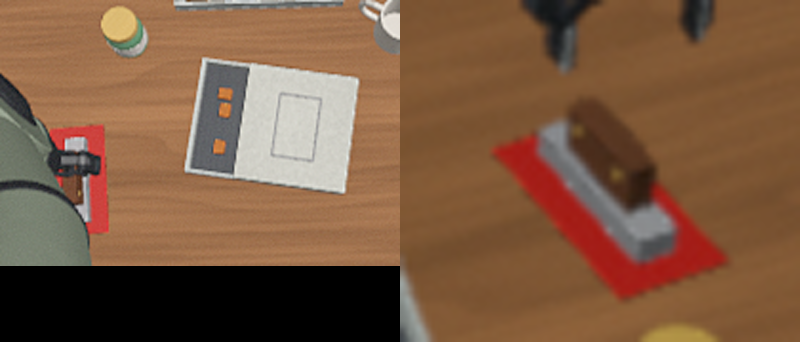

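Scraper stands upright and centred on the mat. Moving to the black box.

Request:
{"api": "move_arm", "payload": {
  "plan": [
    [[0,0,0,0,0,0.99,1],[0,0,0,0,0,0.99,1],[0.265,0.96,0,0,0,0,1],[0.265,0.96,0,0,0,0,1],[0.265,0.96,0,0,0,0,1],[0.265,0.96,0,0,0,0,1],[0.265,0.96,0,0,0,0,1],[0.265,0.96,0,0,0,0,1],[0.265,0.96,0,0,0,0,1],[0.265,0.96,0,0,0,0,1]]
  ]
}}

```text
clock: 17.4
position: [0.5006, 0.1537, 0.1203]
tool_rot: [3.141, 0.0, -0.246]
force: [0.0, -0.5, -0.3]
grip_width: 0.0856
finger_force: 0.0
```

Request:
{"api": "move_arm", "payload": {
  "plan": [
    [[0.265,0.96,0,0,0,0,1],[0.265,0.96,0,0,0,0,1],[0.265,0.96,0,0,0,0,1],[0.265,0.96,0,0,0,0,1],[0.265,0.96,0,0,0,0,1],[0.265,0.96,0,0,0,0,1],[0.265,0.96,0,0,0,0,1],[0.265,0.96,0,0,0,0,1],[0.265,0.96,0,0,0,0,1],[0.265,0.96,0,0,0,0,1]]
  ]
}}

```text
clock: 18.4
position: [0.5044, -0.0452, 0.1203]
tool_rot: [3.141, 0.0, -0.246]
force: [0.9, 0.2, 0.3]
grip_width: 0.0853
finger_force: 0.0
```

Request:
{"api": "move_arm", "payload": {
  "plan": [
    [[0.265,0.96,0,0,0,0,1],[0.265,0.96,0,0,0,0,1],[0.265,0.96,0,0,0,0,1],[0.265,0.96,0,0,0,0,1],[0.265,0.96,0,0,0,0,1],[0.265,0.96,0,0,0,0,1],[0.265,0.96,0,0,0,0,1],[0.265,0.96,0,0,0,0,1],[0.265,0.96,0,0,0,0,1],[0.265,0.96,0,0,0,0,1]]
  ]
}}

```text
clock: 19.4
position: [0.5083, -0.2441, 0.1202]
tool_rot: [3.141, 0.001, -0.246]
force: [-0.2, 0.8, -0.6]
grip_width: 0.0855
finger_force: 0.0
```

Request:
{"api": "move_arm", "payload": {
  "plan": [
    [[0.265,0.96,0,0,0,0,1],[0.265,0.96,0,0,0,0,1],[0.265,0.96,0,0,0,0,1],[0.265,0.96,0,0,0,0,1],[0.265,0.96,0,0,0,0,1],[0.265,0.96,0.5,0,0,0,1],[0.265,0.96,0.5,0,0,0,1],[0.265,0.96,0.5,0,0,0,1],[0,0,0.5,0,0,0,1],[0,0,0,0,0,0,1]]
  ]
}}

```text
clock: 20.4
position: [0.5119, -0.4013, 0.0779]
tool_rot: [-3.14, 0.003, -0.247]
force: [0.0, 0.7, -0.4]
grip_width: 0.0854
finger_force: 0.0
```

Request:
{"api": "move_arm", "payload": {
  "plan": [
    [[0,0,0.7,0,0,0,1],[0,0,1,0,0,0,1],[0,0,1,0,0,0,1],[0,0,0.5,0,0,0,0.6],[0,0,0.2,0,0,0,0.6],[0,0,0.1,0,0,0,0.6],[0,0,0.1,0,0,0,0.6],[0,0,0,0,0,0,0.6],[0,0,0,0,0,0,0.6],[0,0,0,0,0,0,0.6]]
  ],
  "grip_force": 30
}}

```text
clock: 21.4
position: [0.5135, -0.4015, 0.0087]
tool_rot: [3.141, -0.001, -0.247]
force: [-0.8, 0.1, -0.1]
grip_width: 0.0683
finger_force: 0.0
```

Request:
{"api": "move_arm", "payload": {
  "plan": [
    [[0,0,0.15,0,0,0,0.6],[0,0,0.1,0,0,0,0.6],[0,0,0.1,0,0,0,0.6],[0,0,0,0,0,0,0.6],[0,0,0,0,0,0,-1],[0,0,0,0,0,0,-1],[0,0,0,0,0,0,-1],[0,0,0,0,0,0,-1],[0,0,0,0,0,0,-1],[0,0,0,0,0,0,-1]]
  ]
}}

```text
clock: 22.4
position: [0.5133, -0.4014, 0.0014]
tool_rot: [-3.142, -0.0, -0.247]
force: [-0.8, 2.3, 4.8]
grip_width: 0.0555
finger_force: 32.6
```

Request:
{"api": "move_arm", "payload": {
  "plan": [
    [[0,0,-0.3,0,0,0,-1],[0,0,-1,0,0,0,-1],[0,0,-1,0,0,0,-1],[0,0,-1,0,0,0,-1],[0,0,-1,0,0,-0.81,-1],[0,-0.955,0,0,0,0,-1],[0,-0.955,0,0,0,0,-1],[0,-0.955,0,0,0,0,-1],[0,-0.955,0,0,0,0,-1],[0,-0.955,0,0,0,0,-1]]
  ],
  "grip_force": 40
}}

```text
clock: 23.4
position: [0.5288, -0.3049, 0.0868]
tool_rot: [-3.141, 0.001, -0.162]
force: [0.6, 0.2, -1.7]
grip_width: 0.0552
finger_force: 43.7
```

Request:
{"api": "move_arm", "payload": {
  "plan": [
    [[-0.02,-0.955,0,0,0,0,-1],[-0.02,-0.955,0,0,0,0,-1],[-0.02,-0.955,0,0,0,0,-1],[-0.02,-0.955,0,0,0,0,-1],[-0.02,-0.955,0,0,0,0,-1],[-0.02,-0.955,0,0,0,0,-1],[-0.02,-0.955,0,0,0,0,-1],[-0.02,-0.955,0,0,0,0,-1],[-0.02,-0.955,0,0,0,0,-1],[-0.02,-0.955,0,0,0,0,-1]]
  ]
}}

```text
clock: 24.4
position: [0.5553, -0.116, 0.0869]
tool_rot: [-3.142, 0.001, -0.162]
force: [-0.5, 0.7, -2.6]
grip_width: 0.0553
finger_force: 43.7
```

Request:
{"api": "move_arm", "payload": {
  "plan": [
    [[-0.02,-0.955,0,0,0,0,-1],[-0.02,-0.955,0,0,0,0,-1],[-0.02,-0.955,0,0,0,0,-1],[-0.02,-0.955,0,0,0,0,-1],[0,-0.955,0,0,0,0,-1],[0,0,0.6,0,0,0,-1],[0,0,0.6,0,0,0,-1],[0,0,0.5,0,0,0,-1],[0,0,0.2,0,0,0,-1],[0,0,0,0,0,0,-1]]
  ]
}}

```text
clock: 25.4
position: [0.5689, -0.0241, 0.0484]
tool_rot: [3.141, 0.001, -0.163]
force: [0.2, 0.2, -1.0]
grip_width: 0.0548
finger_force: 43.7
```

```bash
python3 snap.py 4 200,330,130,240 205,325,150,245; python3 -c "
from workcell import *;s=observe();print(s['position'],s['tool_rot'],s['clock'],s['grip_width'])"
```

```text
[ 0.56948134 -0.02391726  0.04939177] [ 3.14152135e+00 -5.46633170e-05 -1.62927621e-01] 25.5 0.05535756123813619
```

View pics/c4.png

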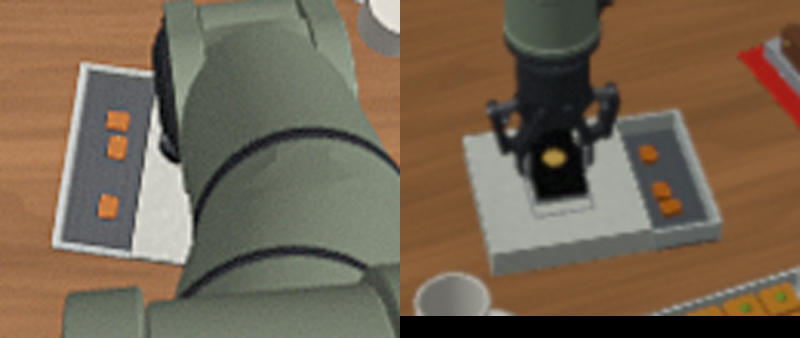

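Black box is held just above the outline, aligned. Lower it, release, and meanwhile refine the green yaw offline.

Request:
{"api": "move_arm", "payload": {
  "plan": [
    [[0,0,0.3,0,0,0,-1],[0,0,0.15,0,0,0,-1],[0,0,0.05,0,0,0,-1],[0,0,0,0,0,0,-1],[0,0,0,0,0,0,-1],[0,0,0.05,0,0,0,-1],[0,0,0,0,0,0,-1],[0,0,0,0,0,0,-1],[0,0,0,0,0,0,-1],[0,0,0,0,0,0,-1]]
  ]
}}

```text
clock: 26.5
position: [0.5695, -0.0235, 0.0383]
tool_rot: [-3.142, -0.0, -0.162]
force: [0.1, -0.2, -2.1]
grip_width: 0.0547
finger_force: 43.7
```

Run:
```python
from fit import *
T=pickle.load(open("top0.pkl","rb"));C=pickle.load(open("scene0.pkl","rb"))
MK=dict(box_black=lambda h:h[...,2]<75,box_green=lambda h:(h[...,0]>35)&(h[...,0]<100)&(h[...,1]>60),box_white=lambda h:(h[...,1]<70)&(h[...,2]>70))
for n,p0,in(("box_black",[.5114,-.4007,-.25]),("box_green",[.422,-.267,.2]),("box_white",[.5728,-.2694,.28])):
    for f in(T,C):
        p,c=fit(p0,BOX,(f,),MK[n],pad=6)
        h=cv2.cvtColor(f["color"],cv2.COLOR_RGB2HSV).astype(int);u=proj([[*p0[:2],.022]],f)[0].astype(int)
        q=MK[n](h)[u[1]-25:u[1]+25,u[0]-25:u[0]+25].astype(np.uint8);nn,l,s,_=cv2.connectedComponentsWithStats(q);k=1+np.argmax(s[1:,4])
        y,x=np.nonzero(l==k);w=unproj(np.c_[x+u[0]-25,y+u[1]-25],.022,f)[:,:2].astype(np.float32)
        print(n,p.round(4),round(c,3),np.round(np.hstack([np.ravel(v) for v in cv2.minAreaRect(w*1000)]),1))
```

```text
box_black [ 0.5114 -0.4004 -0.2813] 0.121 [ 509.9 -397.3   58.9   89.6   74.3]
box_black [ 0.5082 -0.4002 -0.2526] 0.091 [ 519.7 -400.7   58.9  105.3   74.3]
box_green [ 0.4225 -0.2671  0.1968] 0.076 [ 421.9 -265.4   90.7   58.    10.4]
box_green [ 0.4158 -0.2672  0.1643] 0.115 [ 430.  -267.2  104.3   60.3   10.8]
box_white [ 0.574  -0.2703  0.2779] 0.047 [ 572.2 -268.1   92.1   61.2   15.8]
box_white [ 0.5672 -0.2693  0.2734] 0.077 [ 579.  -270.   102.9   62.9   16. ]
```

Request:
{"api": "move_arm", "payload": {
  "plan": [
    [[0,0,0.05,0,0,0,-1],[0,0,0,0,0,0,-1],[0,0,0,0,0,0,0.5],[0,0,0,0,0,0,1],[0,0,0,0,0,0,1],[0,0,0,0,0,0,1],[0,0,-0.3,0,0,0,1],[0,0,-1,0,0,0,1],[0,0,-1,0,0,-0.34,1],[0,0,-1,0,0,-1,1]]
  ]
}}

```text
clock: 27.5
position: [0.5694, -0.0235, 0.1044]
tool_rot: [3.141, 0.0, -0.02]
force: [0.2, -0.5, -0.4]
grip_width: 0.0853
finger_force: 0.0
```

Request:
{"api": "move_arm", "payload": {
  "plan": [
    [[0,0,0,0,0,-1,1],[0,0,0,0,0,-1,1],[-0.864,0.963,0,0,0,0,1],[-0.864,0.963,0,0,0,0,1],[-0.864,0.963,0,0,0,0,1],[-0.864,0.963,0,0,0,0,1],[-0.864,0.963,0,0,0,0,1],[-0.864,0.963,0,0,0,0,1],[-0.864,0.963,0,0,0,0,1],[-0.864,0.963,0,0,0,0,1]]
  ]
}}

```text
clock: 28.5
position: [0.4618, -0.2016, 0.1038]
tool_rot: [3.141, -0.0, 0.187]
force: [0.6, -0.3, 0.9]
grip_width: 0.0851
finger_force: 0.0
```

Request:
{"api": "move_arm", "payload": {
  "plan": [
    [[-0.864,0.963,0,0,0,0,1],[-0.864,0.963,0,0,0,0,1],[-0.864,0.963,0,0,0,0,1],[0,0,1,0,0,0,1],[0,0,1,0,0,0,1],[0,0,0,0,0,0,1],[0,0,0,0,0,0,1],[0,0,0,0,0,0,1],[0,0,0,0,0,0,1],[0,0,0,0,0,0,1]]
  ]
}}

```text
clock: 29.5
position: [0.4225, -0.2672, 0.0639]
tool_rot: [3.141, -0.001, 0.188]
force: [-0.1, -0.6, -0.5]
grip_width: 0.0851
finger_force: 0.0
```

```bash
cat > chk.py <<'E'
import sys
from fit import *
t=sys.argv[1]
def seal(mk,p,z,names=("top","scene")):
    for n in names:
        f=pickle.load(open(f"{n}{t}.pkl","rb"));h=cv2.cvtColor(f["color"],cv2.COLOR_RGB2HSV).astype(int);u=proj([[*p,z]],f)[0]
        y,x=np.mgrid[:h.shape[0],:h.shape[1]];m=mk(h)&(np.hypot(x-u[0],y-u[1])<7)
        print(n,"seal",unproj([x[m].mean(),y[m].mean()],z,f)[0].round(4),m.sum())
E
python3 snap.py 5 200,330,130,240 205,325,150,245; python3 - 5 <<'E'
from chk import *
seal(lambda h:h[...,2]>90,(.568,-.0233),.058)
for n in("top","scene"):
    f=pickle.load(open(f"{n}5.pkl","rb"));P=[BOX[0]+[0,0,.036]]
    print(n,*fit([.568,-.0233,-.162],P,(f,),lambda h:h[...,2]<75,pad=5))
from workcell import observe
s=observe();print(s['position'],s['tool_rot'],s['clock'])
E
```

```text
top seal [ 0.5674 -0.0234  0.058 ] 60
scene seal [ 0.5677 -0.0228  0.058 ] 27
top [ 0.56845871 -0.02345907 -0.19750972] 0.13031303749570003
scene [ 0.56332572 -0.02219941 -0.24325232] 0.16458371510598008
[ 0.42233491 -0.2671766   0.06366235] [ 3.14123601e+00 -3.92247659e-04  1.87560691e-01] 29.6
```

View pics/c5.png

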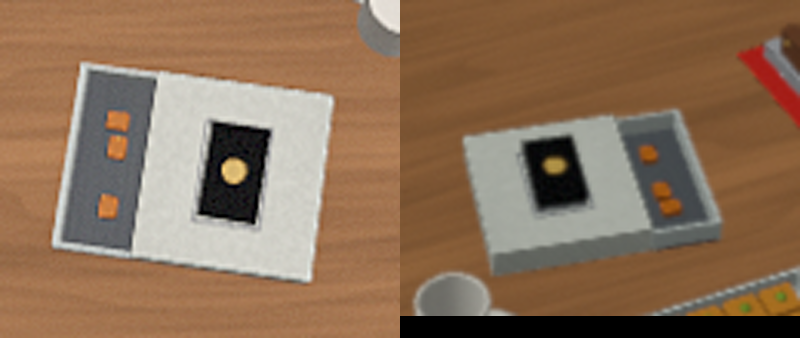

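Request:
{"api": "move_arm", "payload": {
  "plan": [
    [[0,0,1,0,0,0,1],[0,0,1,0,0,0,0.6],[0,0,0.5,0,0,0,0.6],[0,0,0.3,0,0,0,0.6],[0,0,0.2,0,0,0,0.6],[0,0,0.1,0,0,0,0.6],[0,0,0,0,0,0,0.6],[0,0,0,0,0,0,0.6],[0,0,0,0,0,0,0.6],[0,0,0,0,0,0,0.6]]
  ],
  "grip_force": 40
}}

```text
clock: 30.6
position: [0.4223, -0.2672, 0.0016]
tool_rot: [3.141, -0.0, 0.187]
force: [0.1, -0.1, 0.3]
grip_width: 0.0683
finger_force: 0.0
```

The black box sits centred inside the grey outline, parallel to it. Closing on green.

Request:
{"api": "move_arm", "payload": {
  "plan": [
    [[0,0,0,0,0,0,-1],[0,0,0,0,0,0,-1],[0,0,0,0,0,0,-1],[0,0,0,0,0,0,-1],[0,0,0,0,0,0,-1],[0,0,-0.3,0,0,0,-1],[0,0,-1,0,0,0,-1],[0,0,-1,0,0,0,-1],[0,0,-1,0,0,0.5,-1],[0,0,-1,0,0,1,-1]]
  ]
}}

```text
clock: 31.6
position: [0.422, -0.2671, 0.0884]
tool_rot: [-3.141, -0.0, 0.028]
force: [0.0, 0.8, -0.6]
grip_width: 0.055
finger_force: 43.6
```

Request:
{"api": "move_arm", "payload": {
  "plan": [
    [[0,0,0,0,0,0.93,-1],[0,0,0,0,0,0.93,-1],[0.37,-0.945,0,0,0,0,-1],[0.37,-0.945,0,0,0,0,-1],[0.37,-0.945,0,0,0,0,-1],[0.37,-0.945,0,0,0,0,-1],[0.37,-0.945,0,0,0,0,-1],[0.37,-0.945,0,0,0,0,-1],[0.37,-0.945,0,0,0,0,-1],[0.37,-0.945,0,0,0,0,-1]]
  ]
}}

```text
clock: 32.6
position: [0.5056, -0.1268, 0.0876]
tool_rot: [-3.141, 0.0, -0.164]
force: [0.1, 0.1, -1.5]
grip_width: 0.0551
finger_force: 43.6
```

Request:
{"api": "move_arm", "payload": {
  "plan": [
    [[0.37,-0.945,0,0,0,0,-1],[0.37,-0.945,0,0,0,0,-1],[0.37,-0.945,0,0,0,0,-1],[0.37,-0.945,0,0,0,0,-1],[0.37,-0.945,0,0,0,0,-1],[0.37,-0.945,0,0,0,0,-1],[0,0,0.5,0,0,0,-1],[0,0,0.4,0,0,0,-1],[0,0,0.2,0,0,0,-1],[0,0,0,0,0,0,-1]]
  ]
}}

```text
clock: 33.6
position: [0.5669, -0.0239, 0.0646]
tool_rot: [3.141, 0.001, -0.165]
force: [-1.1, 0.1, -0.7]
grip_width: 0.0554
finger_force: 43.6
```

```bash
python3 snap.py 6 200,330,130,240 205,325,150,245; python3 - 6 <<'E'
from chk import *
from workcell import observe
s=observe();print(s['position'],s['tool_rot'],s['clock'])
z=s['position'][2]-.0016+.022
seal(lambda h:(h[...,1]<90)&(h[...,2]>120),s['position'][:2],z,("scene",))
E
```

```text
[ 0.56748966 -0.02363442  0.06536289] [ 3.14138690e+00  2.13748393e-04 -1.65160630e-01] 33.7
scene seal [ 0.5684 -0.0234  0.0858] 31
```

Request:
{"api": "move_arm", "payload": {
  "plan": [
    [[0,0,0.15,0,0,0,-1],[0,0,0.1,0,0,0,-1],[0,0,0,0,0,0,-1],[0,0,0.03,0,0,0,-1],[0,0,0,0,0,0,-1],[0,0,0,0,0,0,-1],[0,0,0,0,0,0,-1],[0,0,0,0,0,0,-1],[0,0,0,0,0,0,-1],[0,0,0,0,0,0,-1]]
  ]
}}

```text
clock: 34.7
position: [0.5677, -0.023, 0.0597]
tool_rot: [-3.142, -0.0, -0.164]
force: [0.4, -0.4, -1.0]
grip_width: 0.0551
finger_force: 43.7
```

Request:
{"api": "move_arm", "payload": {
  "plan": [
    [[0,0,0.03,0,0,0,-1],[0,0,0,0,0,0,-1],[0,0,0,0,0,0,0.5],[0,0,0,0,0,0,1],[0,0,0,0,0,0,1],[0,0,0,0,0,0,1],[0,0,-0.3,0,0,0,1],[0,0,-1,0,0,0,1],[0,0,-1,0,0,-0.22,1],[0,0,-1,0,0,-1,1]]
  ]
}}

```text
clock: 35.7
position: [0.5676, -0.0229, 0.1262]
tool_rot: [3.141, 0.0, -0.035]
force: [0.7, -0.6, 0.5]
grip_width: 0.0853
finger_force: 0.0
```

Request:
{"api": "move_arm", "payload": {
  "plan": [
    [[0,0,0,0,0,-1,1],[0,0,0,0,0,-1,1],[0,0,0,0,0,-1,1],[-0.24,0.917,0,0,0,0,1],[-0.24,0.917,0,0,0,0,1],[-0.24,0.917,0,0,0,0,1],[-0.24,0.917,0,0,0,0,1],[-0.24,0.917,0,0,0,0,1],[-0.24,0.917,0,0,0,0,1],[-0.24,0.917,0,0,0,0,1]]
  ]
}}

```text
clock: 36.7
position: [0.5705, -0.1565, 0.1255]
tool_rot: [3.141, -0.0, 0.278]
force: [-0.5, 0.3, 0.3]
grip_width: 0.0855
finger_force: 0.0
```

Request:
{"api": "move_arm", "payload": {
  "plan": [
    [[-0.24,0.917,0,0,0,0,1],[-0.24,0.917,0,0,0,0,1],[-0.24,0.917,0,0,0,0,1],[-0.24,0.917,0,0,0,0,1],[-0.24,0.917,0,0,0,0,1],[-0.24,0.917,0,0,0,0,1],[0,0,1,0,0,0,1],[0,0,1,0,0,0,1],[0,0,1,0,0,0,1],[0,0,0,0,0,0,1]]
  ]
}}

```text
clock: 37.7
position: [0.5717, -0.2694, 0.0629]
tool_rot: [-3.139, 0.003, 0.278]
force: [-0.6, -0.5, -0.3]
grip_width: 0.0853
finger_force: 0.0
```

```bash
python3 snap.py 7 200,390,130,260 165,325,150,275; python3 - 7 <<'E'
from chk import *
from workcell import observe
s=observe();print(s['position'],s['tool_rot'],s['clock'])
seal(lambda h:(h[...,1]<90)&(h[...,2]>120),(.568,-.023),.080)
E
```

```text
[ 0.57309119 -0.26973139  0.06546858] [-3.14145210e+00  1.70131900e-04  2.77492443e-01] 37.8
top seal [ 0.5674 -0.0234  0.08  ] 64
scene seal [ 0.5691 -0.023   0.08  ] 31
```

View pics/c7.png

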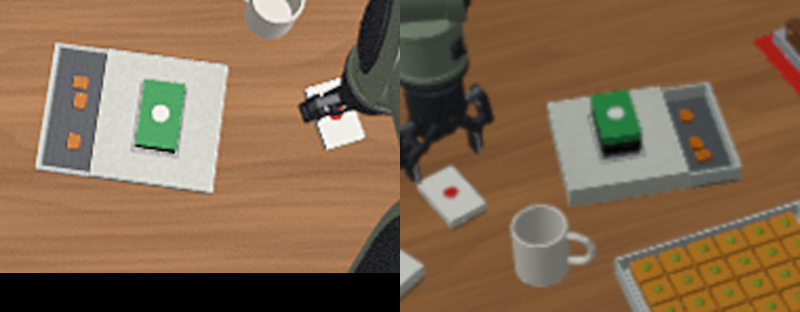

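Green lies squarely on black (seal at (.568,−.023)), and the gripper straddles the small white box. Lowering onto it.

Request:
{"api": "move_arm", "payload": {
  "plan": [
    [[0,0,1,0,0,0,1],[0,0,1,0,0,0,0.6],[0,0,0.6,0,0,0,0.6],[0,0,0.3,0,0,0,0.6],[0,0,0.2,0,0,0,0.6],[0,0,0.1,0,0,0,0.6],[0,0,0,0,0,0,0.6],[0,0,0,0,0,0,0.6],[0,0,0,0,0,0,0.6],[0,0,0,0,0,0,0.6]]
  ]
}}

```text
clock: 38.8
position: [0.5731, -0.2694, 0.0014]
tool_rot: [3.141, -0.0, 0.278]
force: [-0.8, -0.0, 0.1]
grip_width: 0.0682
finger_force: 0.0
```

Request:
{"api": "move_arm", "payload": {
  "plan": [
    [[0,0,0,0,0,0,-1],[0,0,0,0,0,0,-1],[0,0,0,0,0,0,-1],[0,0,0,0,0,0,-1],[0,0,0,0,0,0,-1],[0,0,-0.3,0,0,0,-1],[0,0,-1,0,0,0,-1],[0,0,-1,0,0,0,-1],[0,0,-1,0,0,0,-1],[0,0,-1,0,0,0,-1]]
  ]
}}

```text
clock: 39.8
position: [0.5729, -0.2694, 0.0882]
tool_rot: [-3.142, 0.0, 0.278]
force: [0.5, 0.4, -1.3]
grip_width: 0.0553
finger_force: 42.8
```

Request:
{"api": "move_arm", "payload": {
  "plan": [
    [[0,0,-0.5,0,0,0.846,-1],[0,0,-0.5,0,0,0.846,-1],[0,0,-0.5,0,0,0.846,-1],[0,0,0,0,0,0.846,-1],[0,0,0,0,0,0.846,-1],[-0.175,-0.931,0,0,0,0,-1],[-0.175,-0.931,0,0,0,0,-1],[-0.175,-0.931,0,0,0,0,-1],[-0.175,-0.931,0,0,0,0,-1],[-0.175,-0.931,0,0,0,0,-1]]
  ]
}}

```text
clock: 40.8
position: [0.571, -0.1724, 0.1172]
tool_rot: [-3.141, 0.0, -0.163]
force: [0.2, -0.2, -1.2]
grip_width: 0.055
finger_force: 42.8
```

Request:
{"api": "move_arm", "payload": {
  "plan": [
    [[-0.175,-0.931,0,0,0,0,-1],[-0.175,-0.931,0,0,0,0,-1],[-0.175,-0.931,0,0,0,0,-1],[-0.175,-0.931,0,0,0,0,-1],[-0.175,-0.931,0,0,0,0,-1],[-0.175,-0.931,0,0,0,0,-1],[-0.175,-0.931,0,0,0,0,-1],[-0.175,-0.931,0,0,0,0,-1],[0,0,0.7,0,0,0,-1],[0,0,0.5,0,0,0,-1]]
  ]
}}

```text
clock: 41.8
position: [0.5676, -0.022, 0.0924]
tool_rot: [-3.141, 0.0, -0.163]
force: [0.0, -1.1, -2.6]
grip_width: 0.0553
finger_force: 42.8
```

```bash
python3 snap.py 8 200,330,130,240 205,325,150,245; python3 - 8 <<'E'
from chk import *
from workcell import observe
s=observe();print(s['position'],s['tool_rot'],s['clock'])
seal(lambda h:red(h),s['position'][:2],s['position'][2]-.0014+.022,("scene",))
E
```

```text
[ 0.56689739 -0.02333877  0.09157815] [ 3.14087992e+00  2.38497603e-03 -1.65108163e-01] 41.9
scene seal [ 0.5682 -0.0228  0.1122] 12
```

Request:
{"api": "move_arm", "payload": {
  "plan": [
    [[0,0,0.3,0,0,0,-1],[0,0,0.15,0,0,0,-1],[0,0,0,0,0,0,-1],[0,0,0.03,0,0,0,-1],[0,0,0,0,0,0,-1],[0,0,0,0,0,0,-1],[0,0,0,0,0,0,-1],[0,0,0,0,0,0,-1],[0,0,0,0,0,0,-1],[0,0,0,0,0,0,-1]]
  ]
}}

```text
clock: 42.9
position: [0.568, -0.0232, 0.0835]
tool_rot: [3.142, 0.0, -0.165]
force: [-0.0, 0.1, -0.3]
grip_width: 0.0549
finger_force: 42.9
```

Request:
{"api": "move_arm", "payload": {
  "plan": [
    [[0,0,0.07,0,0,0,-1],[0,0,0.05,0,0,0,-1],[0,0,0,0,0,0,-1],[0,0,0,0,0,0,0.5],[0,0,0,0,0,0,1],[0,0,0,0,0,0,1],[0,0,0,0,0,0,1],[0,0,-0.3,0,0,0,1],[0,0,-1,0,0,0,1],[0,0,-1,0,0,0,1]]
  ]
}}

```text
clock: 43.9
position: [0.5677, -0.0232, 0.1278]
tool_rot: [3.141, 0.001, -0.165]
force: [0.8, -0.5, 0.0]
grip_width: 0.0852
finger_force: 0.0
```

Request:
{"api": "move_arm", "payload": {
  "plan": [
    [[0,0,-1,0,0,0,1],[0,0,-1,0,0,0,1],[-0.5,0.9,-0.5,0,0,0,1],[-0.5,0.9,0,0,0,0,1],[-0.5,0.9,0,0,0,0,1],[-0.5,0.9,0,0,0,0,1],[-0.5,0.9,0,0,0,0,1],[-0.5,0.9,0,0,0,0,1],[-0.5,0.9,0,0,0,0,1],[0,0,0,0,0,0,1]]
  ]
}}

```text
clock: 44.9
position: [0.4758, -0.1386, 0.1768]
tool_rot: [3.141, 0.001, -0.169]
force: [0.9, 0.6, 0.0]
grip_width: 0.0857
finger_force: 0.0
```

Request:
{"api": "move_arm", "payload": {
  "plan": [
    [[-0.3,0.9,0,0,0,0,1],[-0.3,0.9,0,0,0,0,1],[-0.3,0.9,0,0,0,0,1],[-0.3,0.9,0,0,0,0,1],[0,0.9,0,0,0,0,1],[0,0.9,0,0,0,0,1],[0,0.9,0,0,0,0,1],[0,0,0,0,0,0,1],[0,0,0,0,0,0,1],[0,0,0,0,0,0,1]]
  ]
}}

```text
clock: 45.9
position: [0.4337, -0.2556, 0.1769]
tool_rot: [-3.141, 0.0, -0.165]
force: [0.3, 0.5, 0.0]
grip_width: 0.0855
finger_force: 0.0
```

```bash
python3 snap.py 9 140,330,120,260 205,365,130,245; python3 - 9 <<'E'
from chk import *
seal(lambda h:red(h),(.568,-.023),.102)
E
```

```text
top seal [ 0.5681 -0.0236  0.102 ] 33
scene seal [ 0.5678 -0.0232  0.102 ] 11
```

View pics/c9.png

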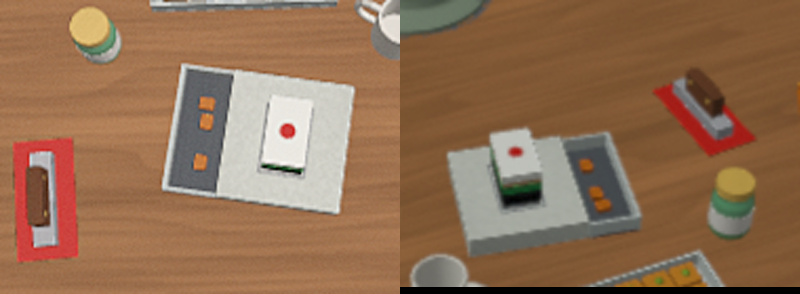

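The pile is square on the outline, the chips are in the trough and the scraper is upright on its mat. Handing in.

```bash
python3 -c "
from workcell import *;print(job_done())"
```

```text
the job is handed in; nothing more can be done
None
```

I handed in the job at about 46 s. The last pictures show the chips in the trough, the scraper upright on its mat, and the black, green and white boxes stacked flush on the outline. The hand-in call gave no verdict, so I don't have the judge's result.

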